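# Fetch the small wire reel from behind the stock and mount it on the pay-off stand

## Robot

A 6-joint arm with a two-finger parallel gripper is mounted at the origin on the work surface. World frame = base frame: x ahead of the robot, y to its left, z up, the work surface at z = 0. Lengths are in mm, angles in rad, forces in N, time in s.
With the tool pointing down it reaches from about 275 to 825 mm from the base axis. Payload 5.2 kg.
Tool frame: the origin (TCP) lies at the very end of the fingers, on their centre line; the grasp point (between the pads) lies 19 mm behind it; z points along the fingers, y is the direction in which the jaws open and shut (so a half turn about z gives the same grasp; the last joint's range is limited). The gripper opens to 93 mm and grips with 3 to 60 N. Pads are 15 mm wide; open, the fingers measure 128 mm over their backs; the gripper's body (75 mm by 188 mm) begins 65 mm behind the grasp point.
Start: joints at [1.017, 0.259, 1.535, -0, 1.348, -0.203], TCP at [188.986, 516.517, 218.653] pointing down, gripper open.
Joint ranges: [-3.14, 3.14], [-0.91, 2.08], [0.19, 2.58], [-1.22, 4.36], [0.22, 2.71], [-3.12, 3.12]. Speed limits (rad/s): [2.57, 2.57, 3.14, 3.14, 3.14, 3.14].

## Interface

Orientations are given as [roll, pitch, yaw] about the fixed x, y, z axes, in that order (R = Rz(yaw) Ry(pitch) Rx(roll)).
In Python, from bench import robot gives the robot as it stands. The module is installed in compiled form; this text tells all that it offers. Calls block until the motion is done:
- robot.move_ptp(position, orientation): joint-space move of the TCP to a pose.
- robot.move_linear(position, ori=None, speed=150, f_stop=None): straight line of the TCP; ori=None keeps the orientation; speed is the mean speed in mm/s. With f_stop (N) it stops when the force on the tool has changed by that much, and returns True; else False.
- robot.move_j(angles): joint-space move.
- robot.move_gripper(opening): opening from 0.0 (shut) to 1.0 (fully open); the grip force is fixed at half the most; returns when the fingers have stopped.
- robot.sleep(seconds).
- robot.inverse_kinematics(position, orientation): joint angles nearest the present ones, or None.
- robot.get_image(name): name is "scene" or "top" or "wrist"; returns a dict with "img" (400x640x3 uint8, blue, green, red), "fovy" (degrees; the focal length in pixels is half the picture's height over the tangent of half this angle, whatever the lens; pixels are square), "cx", "cy" (the principal point, pixels), "k1" (the pictures are not rectified: a ray, as slopes to the right and down, at radius r is drawn at 1 + k1 r^2 times it, then the intrinsics apply), "eye" and "orientation" of the camera in the world. Camera axes: x right, y down, z forward; pixel columns grow to the right and rows downward; lengths in mm; the calibration is good to about 2 mm. A picture is of the moment at which its call begins. There is no depth.
A pose or a line that the arm cannot do raises robot.MotionError and nothing moves.
- robot.hand_in(): hands the job in, once; it reports no verdict.
Readings, each from a call of its own:
- robot.current_t(): time.
- robot.current_qpos(): joint angles.
- robot.current_joint_vel(): joint speeds.
- robot.current_joint_efforts(): joint torques, N m.
- robot.current_tcp_pos(): TCP position.
- robot.current_eef_rot(): TCP orientation.
- robot.current_contact_force(): force on the tool from outside, world axes, zero at the start.
- robot.current_ft_torque(): the same for the moment, N m.
- robot.current_gripper_width(): opening from 0.0 (shut) to 1.0 (fully open).
Only numpy, scipy, OpenCV 4.12 (cv2) and the standard library are available. Lean on these libraries where they do the work, as an engineer would, in place of code of your own. Each camera call takes 0.05 s, during which the arm holds its last target.

## Task

The little wire reel on the plywood stock board is hemmed in by the copper spool, the carton and the oil can: leaving the reel in its place for now, stand those three upright on the grey-green parking mat. Then fit the reel over the spindle of the pay-off stand, flat on its white plate, and after that put the spool, the carton and the can back, each upright and centred on its own rubber mat on the board. Tip nothing over and leave the finished coil at the corner of the board where it is.

Things in the scene. Friction and masses are not known exactly. Their poses are not given: they have to be found in the camera images.
- spool: copper wire spool standing upright: cylinder 64 mm in diameter, 95 mm high, black flanges 7 mm thick, copper winding between. Origin: centre of the underside; z up along its axis. 0.4 to 0.75 kg. Grip it across its diameter near the top
- carton: closed square cardboard carton standing upright: 56 x 56 mm, 90 mm high, tape strip over the top, sides along its x and y. Origin: centre of the underside; z up. About 0.3 kg. At the start it stands square on its mat
- can: slim aluminium oil can standing upright: body 44 mm in diameter and 88 mm high, then a white conical cap up to 105 mm. Origin: centre of the underside; z up along its axis. About 0.16 kg. Grip it by the aluminium body
- reel: the little wire reel: low, 48 mm in diameter, 36 mm high, white flanges, golden wire, with an open bore of 26 mm right through it. Stands upright directly on the stock board, low among the three taller things (about 6 to 24 mm from each). Origin: centre of the underside, on the axis; z up. About 0.12 kg
- spool_mat: home of the copper spool: the large round dark rubber mat, 76 mm in diameter, 3 mm thick, fixed on the board (its rim shows around the spool). Origin: centre of its underside, 8 mm above the table; its top is 11 mm above the table. Its x and y run along the board's sides; all three mats are the same 66 mm from the reel's place, one on its -y side, one on its +y side and one on its -x side (x and y of the board); which is where changes from start to start
- carton_mat: home of the carton: the square dark rubber mat, 68 x 68 mm, 3 mm thick, fixed on the board, sides along the board's sides. Origin: centre of its underside, 8 mm above the table; top 11 mm above the table
- can_mat: home of the oil can: the small round dark rubber mat, 56 mm in diameter, 3 mm thick, fixed on the board. Origin: centre of its underside, 8 mm above the table; top 11 mm above the table
- parking: parking mat: flat grey-green square mat lying fixed on the table, 230 x 230 mm, 4 mm thick, empty at the start. Origin: centre of its underside, at table height; x and y along its sides. It lies left or right of the robot, the stock board on the other side
- stand: pay-off stand, fixed on the table between board and parking mat: round dark foot 84 mm in diameter, on it a white plate 72 mm in diameter whose top is 15 mm above the table, and in its middle an upright steel spindle 10 mm thick that rises 24 mm above the plate (pointed for the last 6 mm). Origin: centre of the underside, on the spindle's axis, at table height
- coil: finished coil, to be left alone: small square bobbin 26 x 26 mm, 22 mm high, black flanges and yellow tape, loose on one of the two corners of the board nearer the robot (a dark grey ferrite core of like size stands on the other; the plywood board is 220 x 220 mm, 8 mm thick, with a fence 38 mm high above the table along its edge far from the robot). Origin: centre of the underside; z up

How it is judged:
By the outcome, as a careful person would: the job done as asked, in the order asked, and still so for the second after the job is handed in, with the robot touching nothing.
It also fails if it takes over 141 s, if anything falls off the work surface, if the arm or the gripper's body presses on something with over 40 N, if the wrist force passes 120 N, or if a joint passes its speed limit or range.

## Working session

There is one attempt and no reset: what is moved stays moved. The work goes in short steps, each a Python script; the robot and the scene stay as the last script left them, time stands still between calls to the robot, and variables do not carry over. Pictures are saved under pics/ and viewed, and the job is handed in when it is done.

```bash
mkdir -p pics; ls; cat > h.py <<'E'
import numpy as np, cv2
from bench import robot
from scipy.spatial.transform import Rotation as R
def cam(name):
    d=robot.get_image(name); return d
def KRt(d):
    o=d["orientation"]; f=200/np.tan(np.radians(d["fovy"])/2)
    Rm=R.from_euler('xyz',o).as_matrix() if np.size(o)==3 else np.array(o).reshape(3,3)
    return f,Rm,np.array(d["eye"],float)
def proj(d,P):
    f,Rm,e=KRt(d); p=(np.atleast_2d(P)-e)@Rm; s=p[:,:2]/p[:,2:]
    s=s*(1+d["k1"]*(s**2).sum(1,keepdims=True)); return s*f+[d["cx"],d["cy"]]
def unproj(d,uv,z):
    f,Rm,e=KRt(d); uv=np.atleast_2d(np.array(uv,float)); t=(uv-[d["cx"],d["cy"]])/f; s=t.copy()
    for _ in range(20): s=t/(1+d["k1"]*(s**2).sum(1,keepdims=True))
    r=np.c_[s,np.ones(len(s))]@Rm.T
    return e+r*((z-e[2])/r[:,2])[:,None]
E
python3 - <<'E'
from h import *
import pickle
D={}
for n in ["scene","top","wrist"]:
    d=cam(n);D[n]=d; cv2.imwrite(f"pics/{n}0.png",d["img"]); print(n,{k:v for k,v in d.items() if k!="img"})
pickle.dump(D,open("d0.pkl","wb"))
print(robot.current_t(),robot.current_eef_rot())
E
```

```text
pics
scene {'fovy': 50.5271095950017, 'cx': 319.58440943672605, 'cy': 201.00272006137297, 'k1': 0.03578865411087777, 'eye': array([882.54596696, 198.51325706, 768.58287991]), 'orientation': array([-2.618001  ,  0.01291714,  1.99519785])}
top {'fovy': 42.78401801824078, 'cx': 321.1870406658067, 'cy': 202.04571250753034, 'k1': -0.14267231815897546, 'eye': array([ 421.65104851,   -1.30619944, 1127.48596726]), 'orientation': array([-3.06822235, -0.01180403, -1.54733466])}
wrist {'fovy': 70.49910103701073, 'cx': 321.0993856315965, 'cy': 201.64816605269147, 'k1': -0.01298529358576884, 'eye': array([123.55131777, 539.21837457, 384.30728086]), 'orientation': array([2.88941479e+00, 1.86491816e-03, 1.21922535e+00])}
0.15 [-3.14022907e+00 -2.95971355e-04  2.79076874e+00]
```

View pics/top0.png

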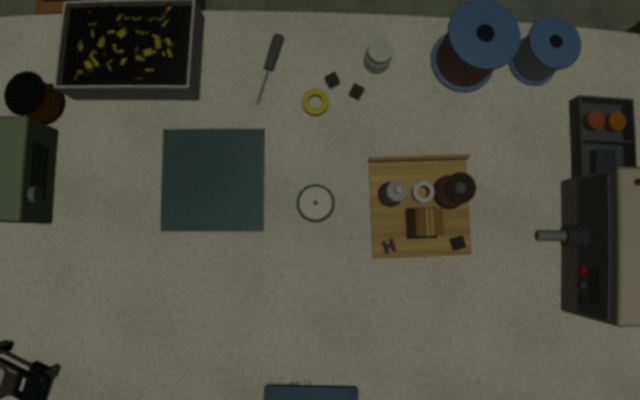

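View pics/scene0.png

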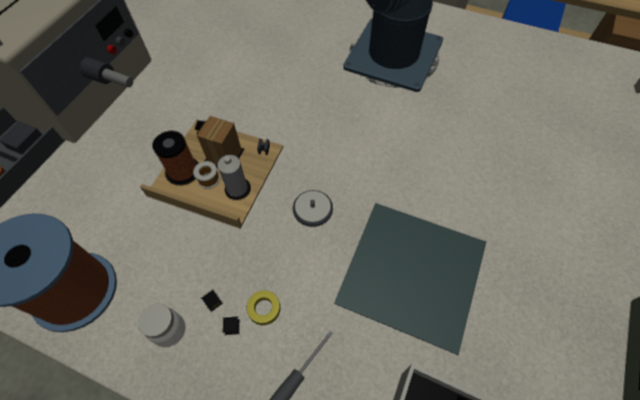

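View pics/wrist0.png

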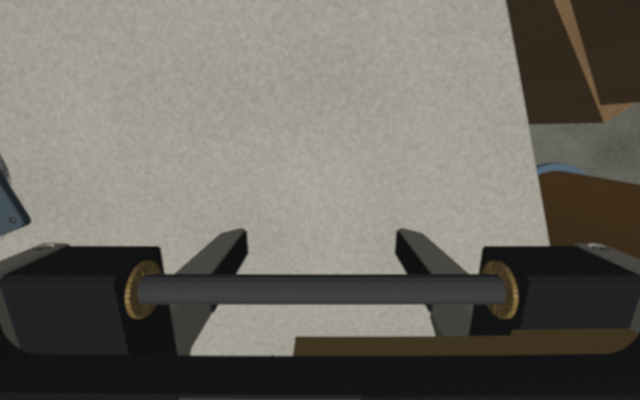

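The top picture shows the board's corners at about (369,157), (468,155), (471,256) and (373,258). The can is at (392,193), the reel at (423,191), the spool at (455,190) and the carton at (424,223). The stand is at (316,203), and the parking mat spans (163,129) to (265,231). The scene picture agrees. Next I'll take closer views of the board with the wrist camera.

```bash
python3 - <<'E'
from h import *
import pickle
D=pickle.load(open("d0.pkl","rb")); t=D["top"]
print("board",unproj(t,[(369,160),(468,158),(471,256),(373,258)],8).round(1))
print("park",unproj(t,[(163,129),(264,129),(265,231),(161,231)],4).round(1))
print("stand",unproj(t,[(316,203)],15).round(1))
print("reel",unproj(t,[(423,191)],44).round(1))
w=D["wrist"]; Rt=R.from_euler('xyz',robot.current_eef_rot()).as_matrix()
print("cam in tool",Rt.T@(w["eye"]-robot.current_tcp_pos()), (Rt.T@KRt(w)[1]).round(3))
big=cv2.resize(t["img"][130:280,350:490],None,fx=4,fy=4,interpolation=cv2.INTER_CUBIC)
cv2.imwrite("pics/topcrop.png",big)
for yaw in (0,np.pi/2,-np.pi/2,np.pi):
  for p in ([430,-230,300],[400,0,300],[330,-230,300]):
    print(yaw,p,robot.inverse_kinematics(p,[np.pi,0,yaw]))
E
```

```text
board [[ 600.4 -116.5    8. ]
 [ 611.6 -340.6    8. ]
 [ 392.2 -348.1    8. ]
 [ 384.1 -129.     8. ]]
park [[661.4 348.8   4. ]
 [665.3 119.2   4. ]
 [437.7 109.4   4. ]
 [431.4 341.8   4. ]]
stand [[501.3  -1.2  15. ]]
reel [[ 530.7 -230.4   44. ]]
cam in tool [  69.22802487   -0.9866925  -166.27150107] [[-0.001 -0.968 -0.25 ]
 [ 1.    -0.001 -0.001]
 [ 0.001 -0.25   0.968]]
0 [430, -230, 300] [-7.20378824e-01  1.00388582e-01  1.53259580e+00 -4.44089210e-16
  1.50860827e+00  8.50417503e-01]
0 [400, 0, 300] [-2.80670527e-01 -6.87128534e-02  1.70509113e+00 -4.44089210e-16
  1.50521437e+00  1.29012580e+00]
0 [330, -230, 300] [-8.87752184e-01 -6.42728115e-02  1.70102555e+00 -4.44089210e-16
  1.50483991e+00  6.83044143e-01]
1.5707963267948966 [430, -230, 300] [-0.72037882  0.10038858  1.5325958   0.          1.50860827 -0.72037882]
1.5707963267948966 [400, 0, 300] [-0.28067053 -0.06871285  1.70509113  0.          1.50521437 -0.28067053]
1.5707963267948966 [330, -230, 300] [-0.88775218 -0.06427281  1.70102555  0.          1.50483991 -0.88775218]
-1.5707963267948966 [430, -230, 300] [-7.20378824e-01  1.00388582e-01  1.53259580e+00 -4.44089210e-16
  1.50860827e+00  2.42121383e+00]
-1.5707963267948966 [400, 0, 300] [-2.80670527e-01 -6.87128534e-02  1.70509113e+00 -4.44089210e-16
  1.50521437e+00  2.86092213e+00]
-1.5707963267948966 [330, -230, 300] [-8.87752184e-01 -6.42728115e-02  1.70102555e+00 -4.44089210e-16
  1.50483991e+00  2.25384047e+00]
3.141592653589793 [430, -230, 300] [-0.72037882  0.10038858  1.5325958   0.          1.50860827 -2.29117515]
3.141592653589793 [400, 0, 300] [-0.28067053 -0.06871285  1.70509113  0.          1.50521437 -1.85146685]
3.141592653589793 [330, -230, 300] [-0.88775218 -0.06427281  1.70102555  0.          1.50483991 -2.45854851]
```

View pics/topcrop.png

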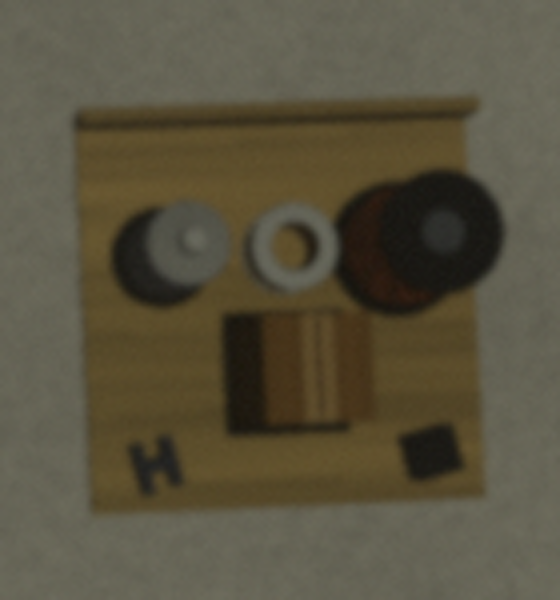

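```bash
cat >> h.py <<'E'
import pickle
def shot(n,tag):
    d=cam(n); cv2.imwrite(f"pics/{tag}.png",d["img"]); pickle.dump(d,open(f"{tag}.pkl","wb")); return d
E
python3 - <<'E'
from h import *
robot.move_ptp([400,-232,300],[np.pi,0,0]); print(robot.current_t())
shot("wrist","w1")
robot.move_ptp([460,-40,300],[np.pi,0,-np.pi/2]); print(robot.current_t())
shot("wrist","w2")
E
```

```text
2.9083
4.7083
```

View pics/w1.png

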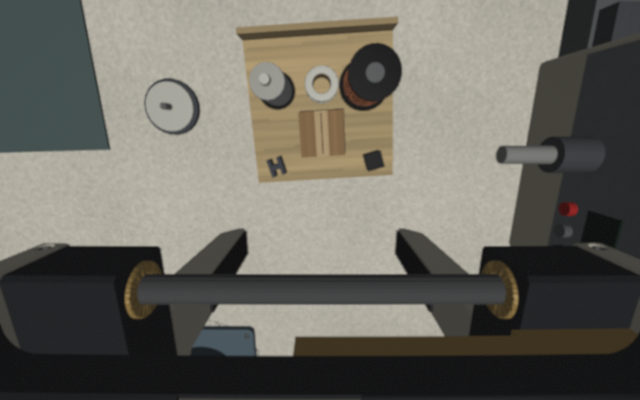

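View pics/w2.png

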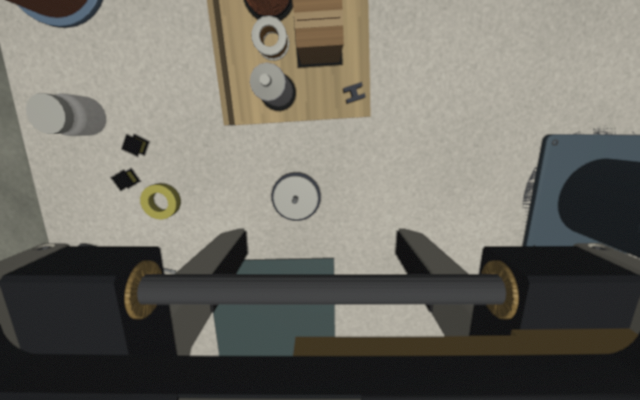

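In w1 the can cap is at (265,80), the reel at (322,84), the spool's top at (375,70), the carton's top at (322,132) and the stand at (171,106). I'll enlarge the crops to read them more exactly.

```bash
python3 - <<'E'
import cv2
a=cv2.imread("pics/w1.png")[10:190,230:410]
cv2.imwrite("pics/w1c.png",cv2.resize(cv2.convertScaleAbs(a,alpha=1.5),None,fx=3.3333,fy=3.3333,interpolation=cv2.INTER_CUBIC))
E
```

```text
(no output)
```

View pics/w1c.png

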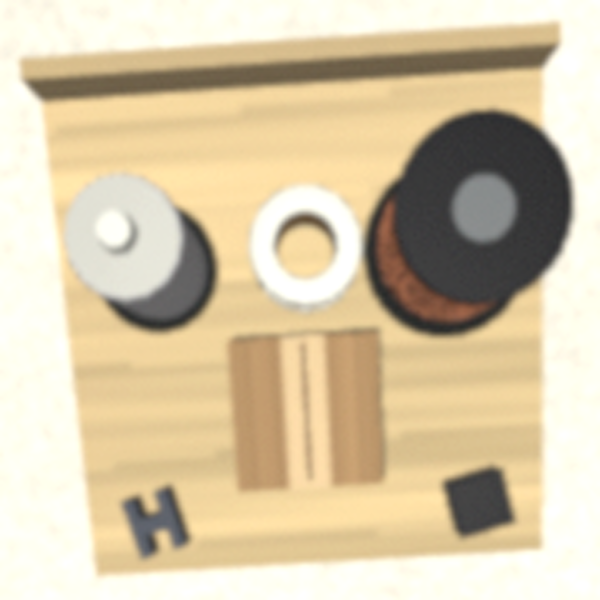

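```bash
python3 - <<'E'
from h import *
L=lambda t:pickle.load(open(t+".pkl","rb"))
w1=L("w1"); w2=L("w2"); t=L("d0")["top"]
def W(d,pts,z,o,s): 
    p=(np.array(pts,float)+.5)/s-.5+np.array(o); return unproj(d,p,z)[:,:2].round(1)
A=([230,10],3.3333); B=([350,130],4)
print("spool",W(w1,[(486,206)],106,*A),W(t,[(442,232)],106,*B))
print("reel",W(w1,[(306,246)],44,*A),W(t,[(295,247)],44,*B))
print("can sh",W(w1,[(124,237)],99,*A),"tip",W(w1,[(115,229)],114,*A),W(t,[(189,243)],99,*B))
c=W(w1,[(232,338),(380,329),(384,480),(238,490)],101,*A);print("carton",c,c.mean(0))
c=W(t,[(262,311),(371,309),(375,420),(265,424)],101,*B);print("carton top",c,c.mean(0))
b=W(w1,[(98,574),(541,548)],8,*A);print("board near",b,b.mean(0),W(t,[(93,513),(484,495)],8,*B))
print("fence top",W(w1,[(22,60),(558,24)],38,*A),W(t,[(78,108),(477,96)],38,*B))
print("spoolmat left-bot", W(w1,[(366,250),(443,335)],11,*A))
print("canmat right-bot", W(w1,[(216,268),(160,331)],11,*A))
print("stand",unproj(w1,[(171.5,105.5)],15).round(1),unproj(w2,[(295.5,196)],15).round(1), "tip",unproj(w1,[(164,106)],39),unproj(w2,[(295.5,200)],39))
E
```

```text
spool [[ 534.3 -296.2]] [[ 533.4 -294.2]]
reel [[ 530.  -232.6]] [[ 529.9 -231.2]]
can sh [[ 525.1 -166.5]] tip [[ 525.4 -166.1]] [[ 525.1 -165. ]]
carton [[ 489.9 -205.2]
 [ 493.1 -259.9]
 [ 437.9 -262.5]
 [ 434.  -206.5]] [ 463.725 -233.525]
carton top [[ 491.2 -202.5]
 [ 493.5 -258.7]
 [ 437.1 -261.2]
 [ 434.  -204.7]] [ 463.95  -231.775]
board near [[ 384.2 -130.3]
 [ 397.2 -347.9]] [ 390.7 -239.1] [[ 384.4 -128.7]
 [ 398.  -347.1]]
fence top [[ 602.  -117. ]
 [ 615.2 -334.3]] [[ 603.  -113.6]
 [ 616.3 -333.5]]
spoolmat left-bot [[ 533.2 -259.8]
 [ 496.5 -295.9]]
canmat right-bot [[ 525.5 -191.9]
 [ 498.2 -165.5]]
stand [[503.3  -4.6  15. ]] [[501.5  -3.3  15. ]] tip [[500.84468547  -5.68177906  39.        ]] [[499.39306017  -2.55530571  39.        ]]
```

```bash
cat >> h.py <<'E'
TY=0.06
def rep(m): print(m,"t=%.1f"%robot.current_t(),"w=%.1f"%(93*robot.current_gripper_width()),np.round(robot.current_tcp_pos(),1),"F",np.round(robot.current_contact_force(),1))
def pick(x,y,z,yaw,up=215,opening=1.0):
    o=[np.pi,0,yaw]
    robot.move_ptp([x,y,max(up-40,z+70)],o)
    robot.move_gripper(opening)
    if robot.move_linear([x,y,z],speed=150,f_stop=8): rep("CONTACT on descent"); raise SystemExit
    robot.move_gripper(0.0); rep("gripped")
    robot.move_linear([x,y,z+15],speed=60); rep("lifted")
    robot.move_linear([x,y,up],speed=220)
def place(x,y,z,yaw,up=215,retreat=None,ext=3,opening=1.0):
    o=[np.pi,0,yaw]
    robot.move_ptp([x,y,up],o)
    robot.move_linear([x,y,z+8],speed=170)
    robot.sleep(0.2)
    c=robot.move_linear([x,y,z-ext],speed=15,f_stop=4); rep("down c=%s"%c)
    robot.move_gripper(opening); robot.sleep(0.2); rep("released")
    robot.move_linear([x,y,retreat or up-40],speed=180)
E
python3 - <<'E'
from h import *
x,y=534,-295.5
pick(x,y,72,np.pi/2+TY)
shot("wrist","g1"); shot("scene","g1s")
place(595,180,65,np.pi/2)
E
```

```text
gripped t=9.4 w=63.7 [ 534.3 -295.6   72.4] F [-0.2  1.3  2.7]
lifted t=9.8 w=63.3 [ 533.9 -295.5   87. ] F [-0.3  0.6 -6.9]
down c=True t=14.1 w=63.5 [595.  180.   65.3] F [-0.9 -0.6  6.9]
released t=15.0 w=92.6 [593.1 179.8  63.2] F [0.7 0.1 0.8]
```

View pics/g1s.png

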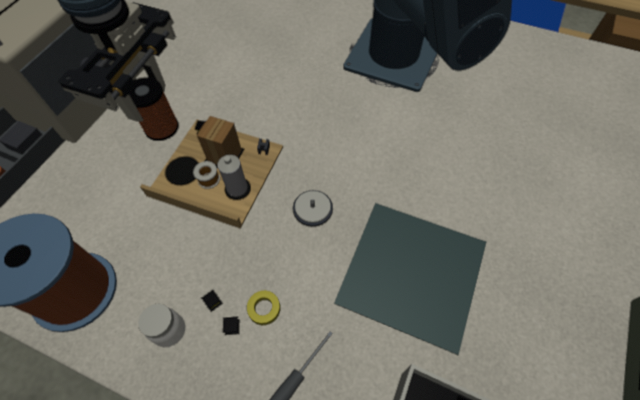

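The spool is lifted cleanly and the reel hasn't moved: it is at (206,173) in the scene picture. Carton and can are next.

```bash
python3 - <<'E'
from h import *
pick(463.8,-232.7,62,TY)
place(490,230,55,0)
pick(525.2,-165.8,56,np.pi/2+TY)
place(595,280,49,np.pi/2)
shot("top","t2"); shot("scene","s2")
robot.move_ptp([430,-225,215],[np.pi,0,TY])
shot("wrist","w3"); rep("")
a=pickle.load(open("w3.pkl","rb"))["img"]; print(a.shape)
E
```

```text
gripped t=19.1 w=56.0 [ 463.8 -232.5   62.1] F [0.  2.2 1.9]
lifted t=19.5 w=55.9 [ 464.  -232.9   77.4] F [-0.6  0.2 -2.8]
down c=True t=23.8 w=55.5 [489.9 230.1  55.1] F [-0.8  0.5  5.4]
released t=24.8 w=92.9 [488.9 229.8  54.2] F [ 0.5 -0.9  0. ]
gripped t=29.6 w=43.3 [ 525.3 -165.8   56. ] F [ 0.6 -0.5 -0.1]
lifted t=30.0 w=43.5 [ 525.6 -166.    71.6] F [-0.6  0.5 -2.2]
down c=True t=34.3 w=43.8 [595.1 280.   48.8] F [ 0.5 -0.2  3.4]
released t=35.4 w=93.1 [594.  279.8  48. ] F [ 0.1 -0.1  0.4]
 t=38.4 w=93.1 [ 430.5 -224.4  214.9] F [-0.9  1.1 -1.2]
(400, 640, 3)
```

View pics/w3.png

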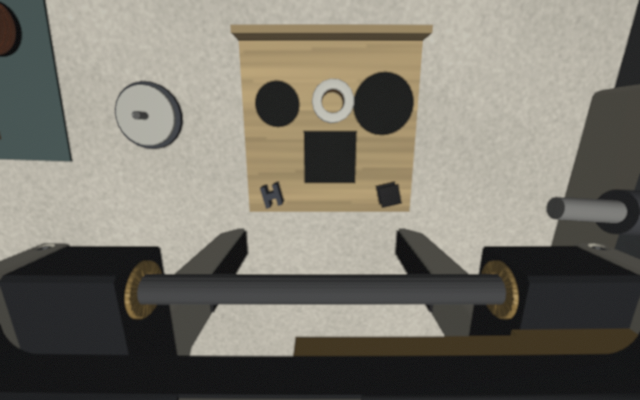

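View pics/s2.png

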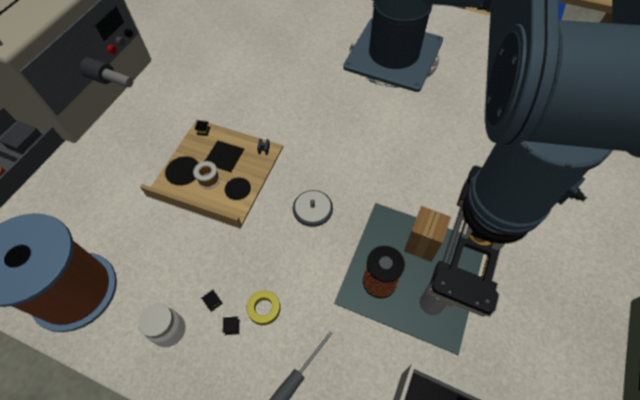

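View pics/t2.png

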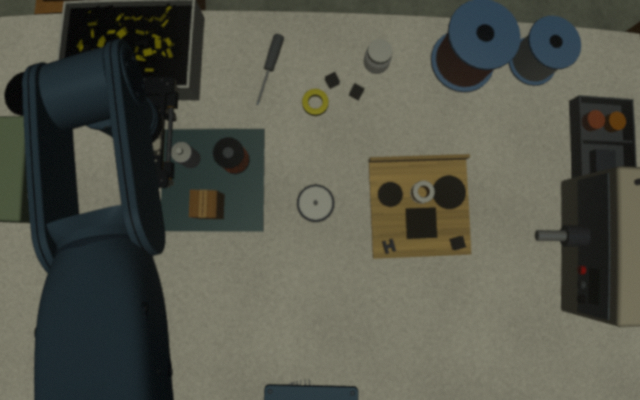

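All three stand upright on the parking mat. In w3 the mats show as dark shapes at (277,103), (384,103) and (330,157), with the reel at (333,101). I'll segment them.

```bash
cat > seg.py <<'E'
from h import *
def mats(d,pl):
    g=cv2.cvtColor(d["img"],cv2.COLOR_BGR2GRAY)
    for n,(u,v,r) in pl.items():
        sub=g[v-r:v+r,u-r:u+r].astype(float)
        s=8; big=cv2.resize(sub,None,fx=s,fy=s,interpolation=cv2.INTER_CUBIC)
        dark=np.median(sub[r-2:r+3,r-2:r+3]); th=(dark+np.percentile(sub,85))/2
        m=(big<th).astype(np.uint8); N,lab,st,_=cv2.connectedComponentsWithStats(m)
        m=(lab==lab[r*s,r*s]).astype(np.uint8)
        c,_=cv2.findContours(m,cv2.RETR_EXTERNAL,cv2.CHAIN_APPROX_NONE); c=max(c,key=cv2.contourArea)[:,0].astype(float)
        p=(c+.5)/s-.5+[u-r,v-r]; w=unproj(d,p,11)[:,:2]
        mnx,mny=w.min(0);mxx,mxy=w.max(0)
        M=cv2.moments(w.astype(np.float32).reshape(-1,1,2)); 
        cen=np.array([M["m10"],M["m01"]])/M["m00"]
        print(n,"cent",cen.round(1),"extent",round(mxx-mnx,1),round(mxy-mny,1),"hull-rect",[np.round(k,1) for k in cv2.minAreaRect(w.astype(np.float32))])
E
python3 - <<'E'
from seg import *
w=pickle.load(open("w3.pkl","rb"));t=pickle.load(open("t2.pkl","rb"))
mats(w,dict(can=(277,103,30),spool=(384,103,36),carton=(330,157,34)))
mats(t,dict(can=(390,194,17),spool=(449,192,21),carton=(421,223,22)))
a=w["img"]
c=cv2.resize(cv2.convertScaleAbs(a[20:220,225:440],alpha=1.4),None,fx=3,fy=3,interpolation=cv2.INTER_CUBIC);cv2.imwrite("pics/w3c.png",c)
c=cv2.resize(cv2.convertScaleAbs(a[70:160,100:200],alpha=1.2),None,fx=6,fy=6,interpolation=cv2.INTER_CUBIC);cv2.imwrite("pics/w3d.png",c)
E
```

```text
can cent [ 525.4 -164.4] extent 54.9 54.9 hull-rect [array([ 525.6, -164.5]), array([54.8, 54.7]), np.float64(86.9)]
spool cent [ 533.5 -296.1] extent 74.7 74.4 hull-rect [array([ 533.6, -296.3]), array([74.3, 74.6]), np.float64(88.1)]
carton cent [ 463.8 -234.3] extent 70.4 70.4 hull-rect [array([ 463.7, -234.2]), array([66.7, 67.5]), np.float64(3.5)]
can cent [ 525.5 -163.5] extent 55.5 55.3 hull-rect [array([ 525.4, -163.6]), array([55.4, 55.2]), np.float64(0.9)]
spool cent [ 533.5 -296.1] extent 75.9 72.9 hull-rect [array([ 533.6, -296.6]), array([72.8, 75.9]), np.float64(89.7)]
carton cent [ 463.9 -233.3] extent 70.7 71.7 hull-rect [array([ 463.9, -233.4]), array([67.6, 69.4]), np.float64(3.5)]
```

View pics/w3c.png

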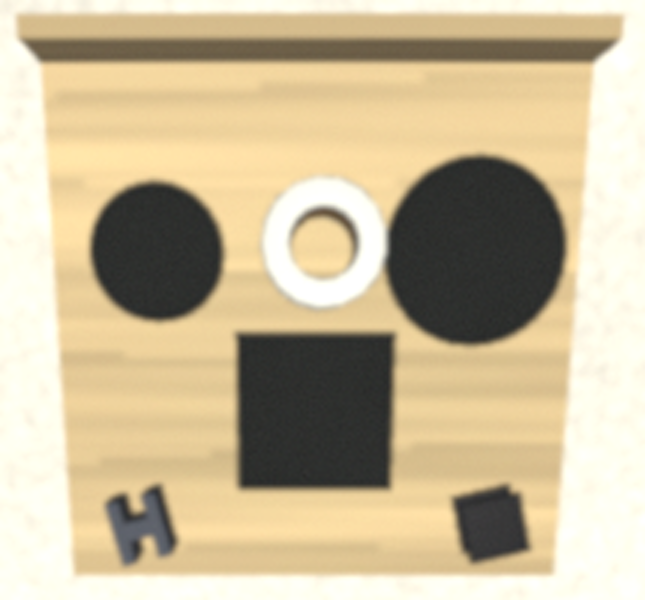

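View pics/w3d.png

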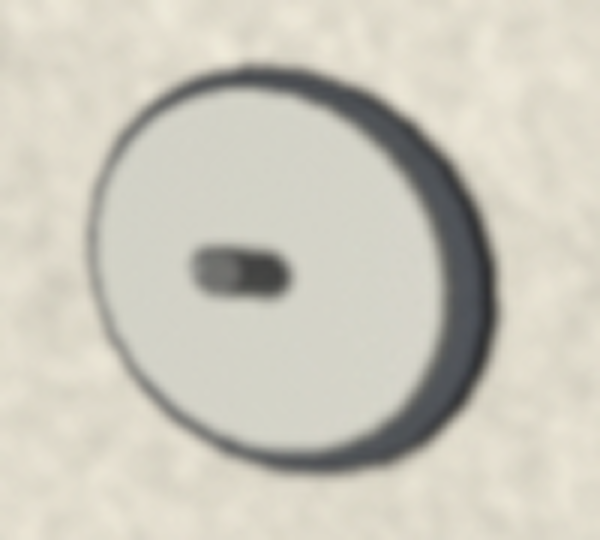

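```bash
python3 - <<'E'
from h import *
w=pickle.load(open("w3.pkl","rb"));t=pickle.load(open("t2.pkl","rb"))
print("reel",unproj(w,[(225+326/3-.3,20+242.5/3-.3)],44).round(1))
print("plate",unproj(w,[(100+271.5/6-.4,70+269.5/6-.4)],15).round(1),"spindle base",unproj(w,[(100+276/6-.4,70+278/6-.4)],15).round(1),"tip",unproj(w,[(100+206/6-.4,70+267/6-.4)],39).round(1))
big=cv2.resize(cv2.convertScaleAbs(t["img"][175:230,285:345],alpha=1.5),None,fx=10,fy=10,interpolation=cv2.INTER_CUBIC);cv2.imwrite("pics/t2c.png",big)
E
```

```text
reel [[ 530.4 -233.1   44. ]]
plate [[503.1  -0.9  15. ]] spindle base [[501.4  -1.7  15. ]] tip [[502.5  -2.5  39. ]]
```

View pics/t2c.png

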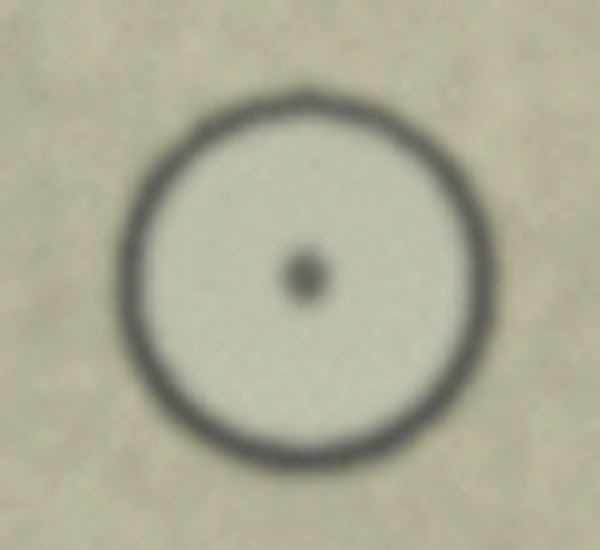

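```bash
python3 - <<'E'
from h import *
pick(530.2,-232.3,14,np.pi/2+TY,up=130)
robot.move_ptp([502,-2,130],[np.pi,0,np.pi/2]); shot("wrist","g4")
robot.move_linear([502,-2,50],speed=150)
rep("above"); shot("scene","s4a")
if 1:
    place(502,-2,21,np.pi/2,up=50,retreat=150)
shot("top","t4"); shot("wrist","w4"); shot("scene","s4")
a=[cv2.resize(pickle.load(open(n+".pkl","rb"))["img"][r[0]:r[1],r[2]:r[3]],(400,300),interpolation=cv2.INTER_CUBIC) for n,r in (("s4a",(150,240,250,370)),("s4",(150,240,250,370)),("t4",(158,248,256,376)),("w4",(0,400,0,640)))]
cv2.imwrite("pics/m4.png",np.vstack([np.hstack(a[:2]),np.hstack(a[2:])]))
E
```

```text
CONTACT on descent t=40.5 w=92.6 [ 528.4 -231.3   11.1] F [0.  1.4 5.5]
```

```bash
python3 - <<'E'
from h import *
rep("now"); d=shot("scene","s4b")
rep("now")
cv2.imwrite("pics/s4bc.png",cv2.resize(d["img"][90:240,120:320],(800,600),interpolation=cv2.INTER_CUBIC))
E
```

```text
now t=40.5 w=92.6 [ 528.4 -231.3   11.1] F [0.  1.4 5.5]
now t=40.5 w=93.0 [ 528.4 -231.2   11.1] F [-0.1  0.6  5.1]
```

View pics/s4bc.png

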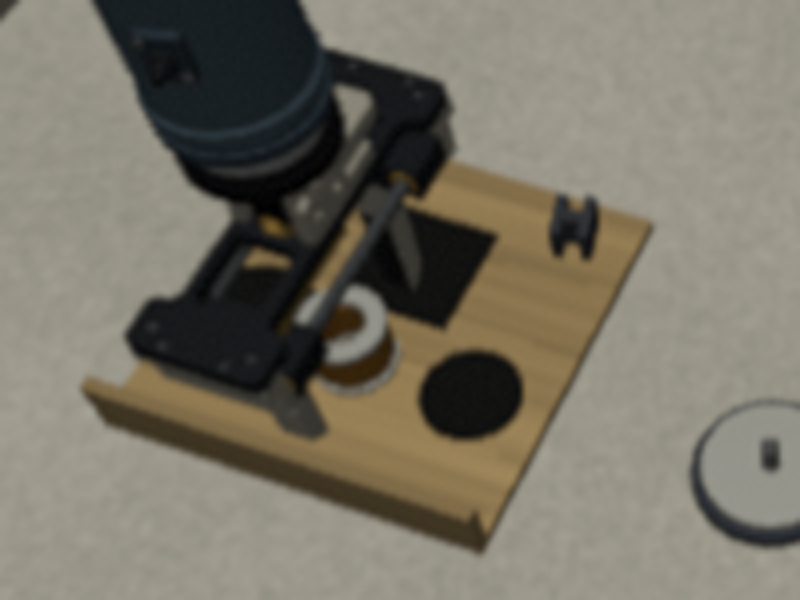

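The finger tip only rests lightly on the carton mat, at about 5 N, and the reel stands between the jaws. I'll raise a little and grip.

```bash
python3 - <<'E'
from h import *
x,y=530.2,-232.3
robot.move_linear([x,y,17],speed=40); rep("up")
robot.move_gripper(0.0); rep("gripped")
robot.move_linear([x,y,35],speed=60); rep("lifted")
robot.move_linear([x,y,130],speed=200)
robot.move_ptp([502,-2,130],[np.pi,0,np.pi/2]); shot("wrist","g4")
robot.move_linear([502,-2,66],speed=150); rep("above"); shot("scene","s4a"); shot("top","t4a")
a=[cv2.resize(pickle.load(open(n+".pkl","rb"))["img"][r[0]:r[1],r[2]:r[3]],(400,300),interpolation=cv2.INTER_CUBIC) for n,r in (("s4a",(150,240,250,370)),("t4a",(158,248,256,376)),("g4",(200,400,170,490)))]
cv2.imwrite("pics/m4.png",np.vstack([np.hstack(a[:2]),np.hstack(a[2:]+a[2:])]))
E
```

```text
up t=40.9 w=92.9 [ 530.6 -232.6   17.4] F [ 0.3 -0.8  0.6]
gripped t=41.7 w=48.3 [ 530.2 -232.3   17. ] F [-0.  -0.8 -0.3]
lifted t=42.1 w=48.2 [ 530.6 -232.5   35.7] F [ 0.2  0.  -1.2]
above t=44.3 w=48.3 [502.5  -2.8  66.2] F [ 1.3  0.7 -0.7]
```

View pics/m4.png

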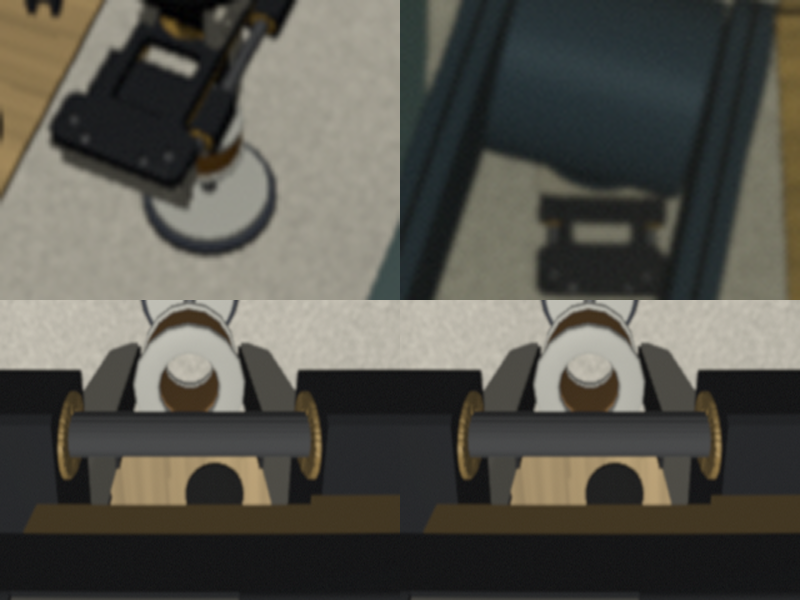

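```bash
python3 - <<'E'
from h import *
d=pickle.load(open("g4.pkl","rb"))
c=d["img"][190:290,260:380]; cv2.imwrite("pics/g4c.png",cv2.resize(cv2.convertScaleAbs(c,alpha=1.3),None,fx=6,fy=6,interpolation=cv2.INTER_CUBIC))
for dy in (-4,0,4):
  for z,r in((157,24),(157,13)):
    a=np.linspace(0,2*np.pi,100); P=np.c_[502+r*np.cos(a),-2+dy+r*np.sin(a),np.full(100,z)]; p=proj(d,P); print(dy,r,p.min(0).round(1),p.max(0).round(1), "crop",((p.min(0)-[260,190])*6).round(0),((p.max(0)-[260,190])*6).round(0))
E
```

```text
-4 24 [277.2 223.1] [366.3 304.4] crop [103. 199.] [638. 686.]
-4 13 [297.6 242.9] [345.9 286.9] crop [226. 318.] [515. 581.]
0 24 [276.9 215.7] [366.6 298.1] crop [101. 154.] [640. 649.]
0 13 [297.5 235.8] [346.  280.4] crop [225. 275.] [516. 542.]
4 24 [276.6 208.2] [366.9 291.7] crop [ 99. 109.] [642. 610.]
4 13 [297.3 228.6] [346.2 273.8] crop [224. 232.] [517. 503.]
```

View pics/g4c.png

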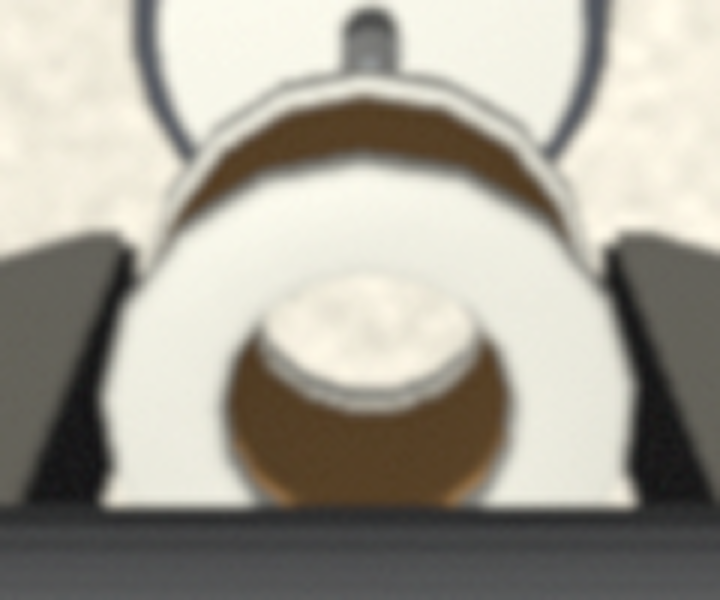

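The picture confirms the reel is centred on the TCP, with its rim top at crop row 160 against 154 predicted. I'll measure the spindle from this same close view and then lower.

```bash
python3 - <<'E'
from h import *
d=pickle.load(open("g4.pkl","rb"))
print("tip x",unproj(d,[(260+370/6-.4,190+16/6-.4)],38.5).round(1))
a=proj(d,[[502,-2,39],[502,-2,15]]);print(((a-[260,190])*6).round(0))
place(502,-2,24,np.pi/2,up=66,retreat=150,ext=4)
robot.move_ptp([480,100,260],[np.pi,0,np.pi/2-np.pi])
shot("wrist","w4"); shot("scene","s4");shot("top","t4"); rep("")
I=[cv2.resize(pickle.load(open(n+".pkl","rb"))["img"][r[0]:r[1],r[2]:r[3]],(400,300),interpolation=cv2.INTER_CUBIC) for n,r in (("s4",(150,240,250,370)),("t4",(158,248,256,376)),("w4",(0,240,160,480)))]
cv2.imwrite("pics/m5.png",np.vstack([np.hstack(I[:2]),np.hstack(I[2:]+I[2:])]))
E
```

```text
tip x [[501.8   7.9  38.5]]
[[369.  76.]
 [369.  40.]]
down c=True t=45.8 w=48.1 [502.  -2.  24.] F [-1.3  0.3  5.6]
released t=46.8 w=93.2 [501.4  -1.9  23.5] F [ 0.   0.  -0.4]Traceback (most recent call last):
  File "<stdin>", line 6, in <module>
bench.MotionError: the arm cannot take that pose within its joint ranges
```

```bash
python3 - <<'E'
from h import *
robot.move_ptp([460,110,230],[np.pi,0,-np.pi/2])
shot("wrist","w4"); shot("scene","s4");shot("top","t4"); rep("")
I=[cv2.resize(pickle.load(open(n+".pkl","rb"))["img"][r[0]:r[1],r[2]:r[3]],(400,300),interpolation=cv2.INTER_CUBIC) for n,r in (("s4",(150,240,250,370)),("t4",(158,248,256,376)),("w4",(0,240,160,480)))]
cv2.imwrite("pics/m5.png",np.vstack([np.hstack(I[:2]),np.hstack(I[2:]+I[2:])]))
E
```

```text
Traceback (most recent call last):
bench.MotionError: the arm cannot take that pose within its joint ranges
```

```bash
python3 - <<'E'
from h import *
robot.move_ptp([400,100,250],[np.pi,0,0])
shot("wrist","w4"); shot("scene","s4");shot("top","t4"); rep("")
I=[cv2.resize(pickle.load(open(n+".pkl","rb"))["img"][r[0]:r[1],r[2]:r[3]],(400,300),interpolation=cv2.INTER_CUBIC) for n,r in (("s4",(150,240,250,370)),("t4",(158,248,256,376)))]
cv2.imwrite("pics/m5.png",np.hstack(I))
E
```

```text
t=49.4 w=92.3 [400.   99.8 249.7] F [0.6 0.1 0.5]
```

View pics/m5.png

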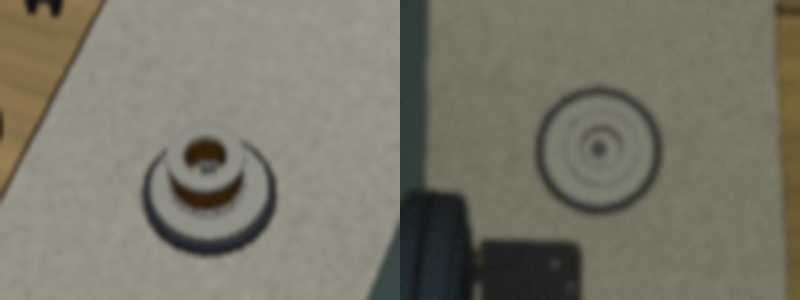

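View pics/w4.png

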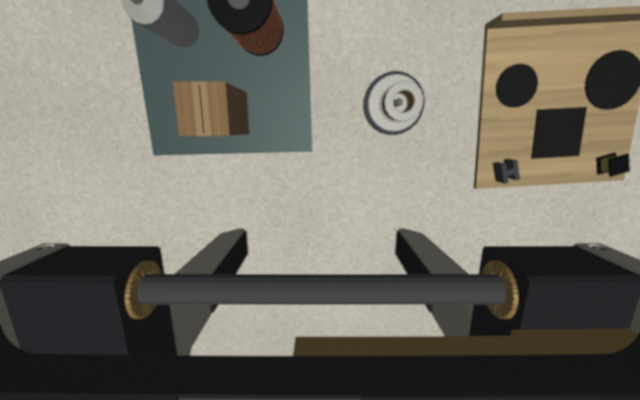

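The reel sits flat on the plate with the spindle in its bore: at (205,158) in the scene crop, and concentric with the plate in the top view. Next I'll measure the parked objects closely.

```bash
python3 - <<'E'
from h import *
robot.move_ptp([460,225,290],[np.pi,0,0])
shot("wrist","w5"); rep("")
d=pickle.load(open("w5.pkl","rb"))
c=d["img"][0:200,200:440]; cv2.imwrite("pics/w5c.png",cv2.resize(cv2.convertScaleAbs(c,alpha=1.4),(720,600),interpolation=cv2.INTER_CUBIC))
def circ(x,y,r,z):
    a=np.linspace(0,2*np.pi,100);p=proj(d,np.c_[x+r*np.cos(a),y+r*np.sin(a),np.full(100,z)]); return ((p.min(0)-[200,0])*3).round(),((p.max(0)-[200,0])*3).round()
print("spool",circ(595,180,32,99)); print("can",circ(595,280,22,92)); print("carton",((proj(d,[[490+a,230+b,94] for a,b in((28,28),(28,-28),(-28,-28),(-28,28))])-[200,0])*3).round())
E
```

```text
t=50.1 w=92.9 [459.4 224.3 289.3] F [-0.2 -0.7 -0.6]
spool (array([394., 117.]), array([559., 295.]))
can (array([166., 151.]), array([277., 270.]))
carton [[281. 410.]
 [416. 411.]
 [414. 543.]
 [284. 543.]]
```

View pics/w5c.png

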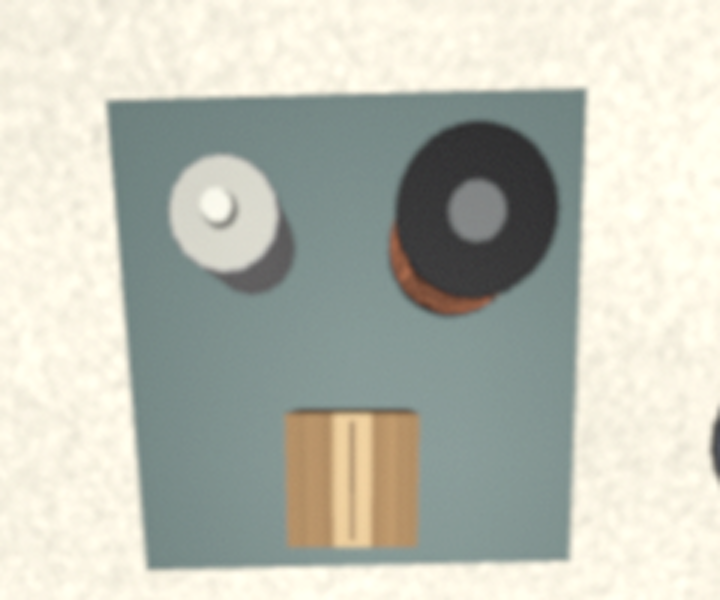

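```bash
python3 - <<'E'
from h import *
pick(595,180,65,np.pi/2)
place(533.5,-296.5,72,np.pi/2+TY)
pick(490,230,55,0)
place(463.9,-233.8,62,TY)
pick(595,280,49,np.pi/2)
place(525.5,-164.2,56,np.pi/2+TY)
robot.move_ptp([430,-225,250],[np.pi,0,TY])
shot("wrist","w6"); shot("scene","s6"); rep("")
c=pickle.load(open("w6.pkl","rb"))["img"][10:210,215:455]
cv2.imwrite("pics/w6c.png",cv2.resize(cv2.convertScaleAbs(c,alpha=1.6),(720,600),interpolation=cv2.INTER_CUBIC))
E
```

```text
gripped t=53.3 w=63.9 [595.1 180.   65.4] F [-1.  -0.4  3. ]
lifted t=53.7 w=63.6 [595. 180.  80.] F [-0.1  0.2 -6.8]
down c=True t=57.9 w=63.8 [ 533.3 -296.5   72.3] F [-0.3 -0.7  5.3]
released t=58.8 w=92.9 [ 531.9 -295.3   70.3] F [0.3 1.  0.1]
gripped t=63.5 w=55.9 [490.1 230.   55.1] F [-0.2 -0.6  1.6]
lifted t=63.9 w=55.3 [490.3 230.1  70.5] F [-0.1 -0.1 -3.2]
down c=True t=68.2 w=56.0 [ 463.8 -233.8   62.1] F [0.1 0.1 4.4]
released t=69.2 w=92.6 [ 463.  -233.1   61.2] F [ 0.9 -0.5  0.1]
gripped t=73.9 w=43.9 [595.  280.   48.9] F [-0.3 -0.5 -0.4]
lifted t=74.3 w=43.6 [595.4 280.1  64.8] F [-0.2  0.1 -1.5]
down c=True t=78.6 w=43.8 [ 525.5 -164.2   55.8] F [-0.9  0.5  3.9]
released t=79.7 w=93.2 [ 524.8 -163.8   55.2] F [ 0.6 -0.9  0.1]
 t=81.9 w=93.2 [ 430.  -224.7  249.4] F [-0.5 -0.6 -1.1]
```

View pics/w6c.png

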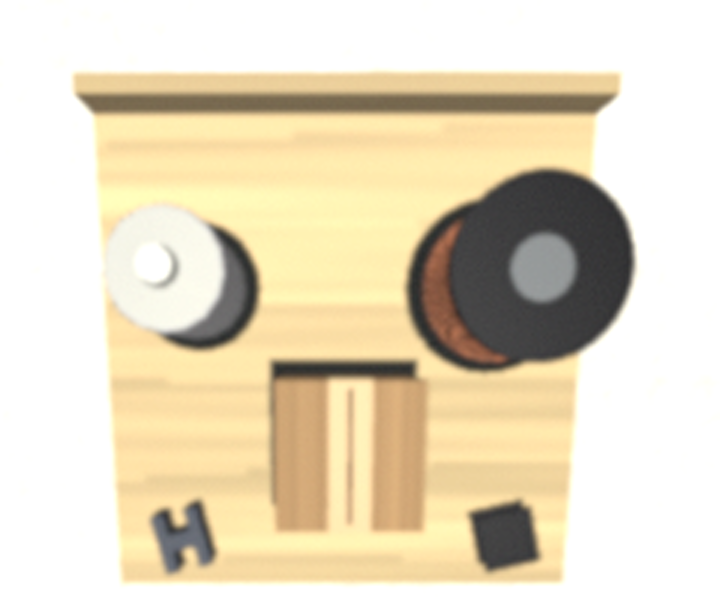

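View pics/s6.png

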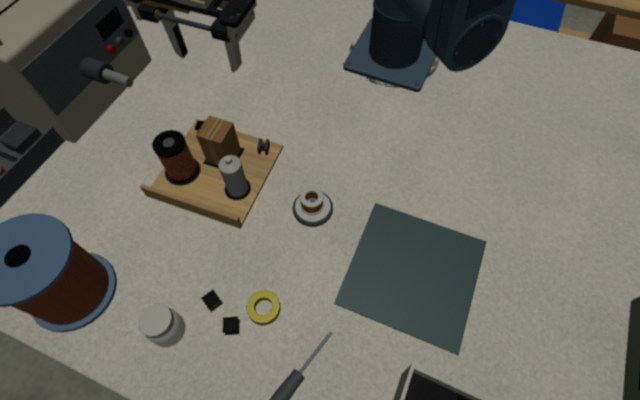

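```bash
python3 - <<'E'
from h import *
d=pickle.load(open("w6.pkl","rb"))
f=lambda p:(p-[215,10]+.5)*3-.5
a=np.linspace(0,2*np.pi,100)
def circ(x,y,r,z):
    p=f(proj(d,np.c_[x+r*np.cos(a),y+r*np.sin(a),np.full(100,z)])); return p.min(0).round(),p.max(0).round()
print("spool top",circ(533.5,-296.1,32,106),"mat",circ(533.5,-296.1,38,11))
print("can sh",circ(525.4,-164.4,22,99),"mat",circ(525.4,-164.4,28,11))
c,s=np.cos(TY),np.sin(TY); Rz=np.array([[c,-s],[s,c]])
def sq(x,y,h,z): return f(proj(d,[[*(np.array([x,y])+Rz@[u,v]),z] for u,v in((h,h),(h,-h),(-h,-h),(-h,h))])).round()
print("carton top",sq(463.8,-234.3,28,101),"mat",sq(463.8,-234.3,34,11))
def inv(p): return (np.array(p,float)+.5)/3-.5+[215,10]
# observed
print("obs spool",unproj(d,inv([(542,264.5)]),106),"can",unproj(d,inv([(166,268)]),99),"carton",unproj(d,inv([(275.5,379),(425.5,378),(423,530),(277,531)]),101).mean(0))
E
python3 - <<'E'
import cv2,pickle
c=pickle.load(open("w6.pkl","rb"))["img"][70:195,240:430]
cv2.imwrite("pics/w6d.png",cv2.resize(cv2.convertScaleAbs(c,alpha=1.6),(798,525),interpolation=cv2.INTER_CUBIC))
E
```

```text
spool top (array([450., 164.]), array([635., 360.])) mat (array([405., 197.]), array([573., 373.]))
can sh (array([101., 200.]), array([226., 332.])) mat (array([136., 221.]), array([260., 351.]))
carton top [[272. 377.]
 [427. 377.]
 [423. 529.]
 [274. 529.]] mat [[270. 359.]
 [417. 359.]
 [413. 505.]
 [272. 505.]]
obs spool [[ 533.608671   -295.96811738  106.        ]] can [[ 525.18756366 -165.39015761   99.        ]] carton [ 463.28495785 -234.76639718  101.        ]
```

View pics/w6d.png

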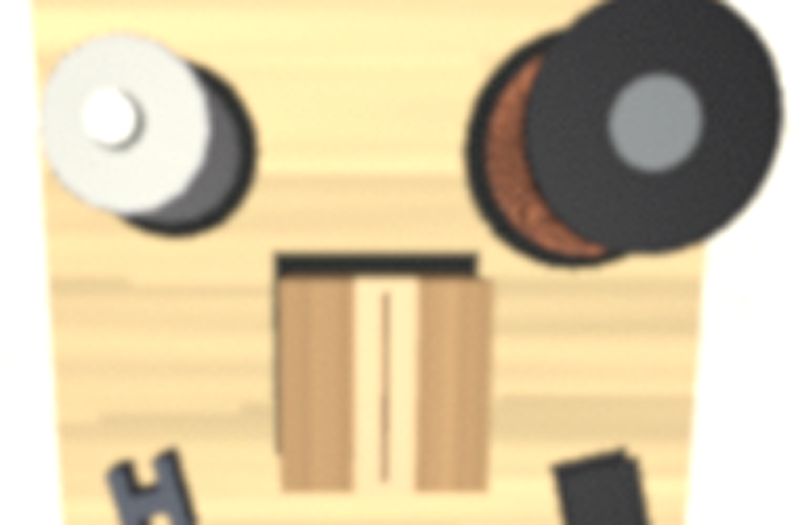

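Each object measures within about 1 mm of its mat centre in the wrist view. One last look from the top camera with the arm aside.

```bash
python3 - <<'E'
from h import *
robot.move_ptp([330,200,260],[np.pi,0,np.pi/2])
d=shot("top","t7"); rep("")
o=pickle.load(open("d0.pkl","rb"))["top"]["img"]
A=[cv2.resize(cv2.convertScaleAbs(i[145:265,280:480],alpha=1.6),(800,300) if 0 else (500,300),interpolation=cv2.INTER_CUBIC) for i in (o,d["img"])]
cv2.imwrite("pics/t7c.png",np.vstack(A))
x=cv2.absdiff(o,d["img"]).max(2); print("coil/core diff",x[236:256,375:400].max(),x[234:252,448:468].max())
E
```

```text
t=83.5 w=93.0 [330.7 199.5 260. ] F [-0.3  0.4 -0.7]
coil/core diff 12 12
```

View pics/t7c.png

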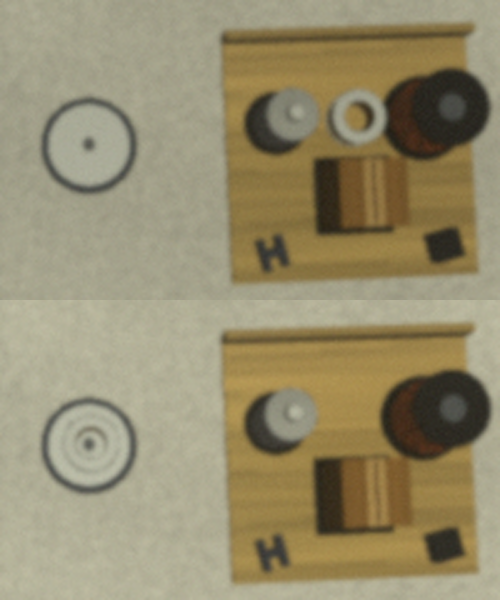

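The top view shows the reel around the spindle at (89,444), the three objects upright on their mats, and the coil and core where they were.

```bash
python3 -c "
from h import *
robot.hand_in(); print(robot.current_t())"
```

```text
the job is handed in; nothing more can be done
the job is handed in; nothing more can be done
```

The job is done and handed in at about 84 s of the allowed 141 s. I parked the spool, carton and can upright on the grey-green mat and fitted the reel over the spindle. Then I put the three back on their own mats in that order.

- **Reel:** it met the plate at the height expected for lying flat. The top and scene views show it concentric with the plate, with the spindle in the bore.
- **Spool, carton and can:** all three stand upright. The last wrist view puts each within about 1 mm of its mat centre, at a calibration good to about 2 mm.
- **Coil and ferrite core:** the first and last top pictures match there within image noise, so neither moved.
- **One slip:** on the way down to the reel, a finger tip rested lightly (about 5 N) on the bare carton mat. I raised the tool a few millimetres and gripped. The reel stayed standing and nothing else was touched.

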